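# Press the lid of the paint tin home all round its rim

### The arm

A 6-joint arm with a two-finger parallel gripper is mounted at the origin on a cart in front of the work surface, level with it; the furniture and walls round the work are solid. World frame = base frame: x ahead of the robot, y to its left, z up, the work surface at z = 0. Lengths are in m, angles in rad, forces in N, time in s.
With the tool pointing down it reaches from about 0.3 to 0.775 m from the base axis. Payload 14.6 kg.
Tool frame: the origin (TCP) lies at the very end of the fingers, on their centre line; the grasp point (between the pads) lies 19 mm behind it; x points along the fingers, z is the direction in which the jaws open and shut, and the axes are right-handed (so a half turn about x gives the same grasp; the last joint's range is limited). The gripper opens to 94 mm and grips with 3 to 60 N. Pads are 16 mm wide; open, the fingers measure 119 mm over their backs; the gripper's body (75 mm by 177 mm) begins 78 mm behind the grasp point.
Start: joints at [-1.348, 0.3, 1.521, -0, 1.321, -0.067], TCP at [0.157, -0.527, 0.205] pointing down, gripper open.
Joint ranges: [-3.03, 3.03], [-0.79, 2.21], [0.23, 2.52], [-1.04, 4.18], [0, 3.07], [-2.55, 2.55]. Speed limits (rad/s): [2.22, 2.22, 2.57, 3.14, 3.14, 3.14].

### API

Orientations are given as [roll, pitch, yaw] about the fixed x, y, z axes, in that order (R = Rz(yaw) Ry(pitch) Rx(roll)).
In Python, from station import ctrl gives the robot as it stands. The module is installed in compiled form; this text tells all that it offers.
- The arm moves only by the tool servo_tool, never from a script. Its argument "motion" is one flat list of numbers, 4 for each row, row after row: the shift along the tool's x, y, z in mm, then the turn about the tool's x in degrees. In form: [dx, dy, dz, roll, dx, dy, dz, roll, ...]. A call has 1 to 20 rows; each row is the pose to reach, as a shift and turn from the pose commanded when the call began, along the tool's axes at that moment; what a row does not reach only later rows make up. A row lasts 1/8 s, in which the tool goes at most 62.5 mm and 10.7 degrees, less where a joint would pass 70% of its speed; a pose out of reach is approached as far as the arm can. A call with a gripper value outside its range is refused whole. "gripper" is the opening, from 0 (shut) to 1 (fully open), set as the call begins (left out, the last holds). The fingers move at their own pace and stop on an object; "force" is the grip in N (left out, the last holds). Time passes only in rows, so rows that repeat a pose let the fingers close. It gives the time, the measured TCP pose, the force and the opening at its end, in the units of the state.
- ctrl.get_obs(): the state, without advancing time (a new reading comes with each control period).
- ctrl.camera(name): name is "side" or "top"; returns a dict with "color" (480x640x3 uint8, red, green, blue), "z_map" (480x640 float32, m along the optical axis (not along the pixel's ray), 0 where there is no reading), "fx", "fy", "cx", "cy" (pixels), "rvec" (rotation vector, rad) and "tvec" (3), from world to camera coordinates, as OpenCV has them. Camera axes: x right, y down, z forward; pixel columns grow to the right and rows downward; lengths in m; the calibration is good to about 2 mm. A picture is of the moment at which its call begins.
- ctrl.hand_in(): hands the job in, once; it reports no verdict.
The state is a dict: "time_s": time; "qpos": joint angles; "joint_vel": joint speeds; "tau": joint torques, N m; "ee_pos": TCP position; "eef_rot": TCP orientation; "force": force on the tool from outside, world axes, zero at the start; "moment": the same for the moment, N m; "grip_width": finger opening in m.
Only numpy, scipy, OpenCV 4.12 (cv2) and the standard library are available. Lean on these libraries where they do the work, as an engineer would, in place of code of your own. Each camera call takes 0.05 s, during which the arm holds its last target.

### The job

Two paint tins stand on the worktop; one is shut, and the lid of the other is not pushed in yet and stands proud of its mouth. Starting on the side where that tin's wire handle hangs, go once right round the raised rim of its lid with closed fingertips, either way, pressing down lightly all the way back to where you began, until the lid is fully home all round; then come clear. Press on the rim only, not on the thin middle, do not lean hard on it, do not lift or shove the tin, and leave the shut tin and the other things alone.

Things in the scene. Friction and masses are not known exactly. Their poses are not given: they have to be found in the camera images.
- paint_tin: the tin to close: plain metal, round, full (2.6 kg, standing loose), 140 mm across, its top ring 126 mm (outer seam 129 mm) high, with a plain label. Origin: centre of its underside, on the worktop; z up, -x towards the side where its thin wire handle hangs down, which faces the robot more or less
- tin_lid: its round push-in metal lid. Origin: centre of the flange's underside; z up. Press on its raised flat rim, radius 46 to 58 mm, top 4 mm above the origin. The plug is tight: the rim goes down where it is pressed with some 6 to 15 N and stays there. At first it stands 4 to 8 mm too high, more on one side; fully home its origin is 127 mm above the tin's origin and its rim top 131 mm
- lid_middle: the thin round middle of the lid, inside the rim, 90 mm across, its top 3 mm below the rim's top. Origin: centre of the lid. It would dent: not to be pressed
- rim_start (a point): fixed to the tin: where the middle of the rim's top (radius 52 mm, 131 mm above the tin's origin) is when the lid is home, on the side of the wire handle (-x of the tin)
- rim_left (a point): the same, a quarter turn round, on the tin's +y side
- rim_far (a point): the same, opposite the wire handle (+x of the tin)
- rim_right (a point): the same, on the tin's -y side
- shut_tin: an identical tin with its lid fully home, 131 mm high over all. Origin: centre of its underside. To be left alone
- spare_bulb: white spare reflector lamp standing on its face, 51 mm across, 58 mm high. Origin: centre of its underside. Bystander
- lamp_carton: small lamp carton, 56x56x66 mm. Origin: centre of its underside. Bystander
- terminal_strip: white terminal strip of six, 19x66x16 mm. Origin: centre of its underside. Bystander
- crimper: crimping pliers with dipped grips, lying flat, 221x94x19 mm. Origin: centre of its underside. Bystander
- downlight: downlight lying face down with two wires standing up from it, ring 95 mm across, 178 mm high over the wires. Origin: centre of its underside. Bystander
- tester: voltage tester like a small screwdriver, lying flat, 18x150x19 mm. Origin: centre of its underside. Bystander

How it is judged:
On the way, in this order (a step that is already met when the one before it is completed fails the run):
1. the fingers press the rim on the handle's side (horizontal distance between the grasp point and rim_start below 0.028 m and contact force between the fingers and tin_lid above 1 N), for 0.05 s.
2. then the rim at one side ((horizontal distance between the grasp point and rim_left below 0.028 m or horizontal distance between the grasp point and rim_right below 0.028 m) and contact force between the fingers and tin_lid above 1 N), for 0.05 s.
3. then the rim opposite the handle (horizontal distance between the grasp point and rim_far below 0.028 m and contact force between the fingers and tin_lid above 1 N), for 0.05 s.
4. then the rim at the side again, on the way back (all of step 2), for 0.05 s.
5. then the rim on the handle's side again (all of step 1), for 0.05 s.
At the end, for the whole second after the job is handed in: the lid is home all round: its origin less than 128.8 mm above the tin's (127.3 is home, 131 to 135 the start) and the lid level with the tin within 0.025 rad; the tin stands upright on the worktop; both are at rest (z of tin_lid in the frame of paint_tin below 0.1288 m and angle between the z axis of tin_lid and the z axis of paint_tin, either way round below 0.025 rad and angle between paint_tin's own z axis and vertical below 0.03 rad and height (world z) of paint_tin below 0.004 m and linear speed of each of tin_lid, paint_tin below 0.02 m/s); the robot touches nothing.
It fails at once if the tin is lifted by more than 10 mm (height (world z) of paint_tin above 0.01 m).
It fails at once if the tin is shoved by more than 40 mm (distance of paint_tin from where it was at the start of the episode above 0.04 m).
It fails at once if the thin middle of the lid is pressed with more than 8 N (contact force between the fingers and lid_middle above 8 N).
It fails at once if the lid is leant on with more than 60 N (contact force between the fingers and tin_lid above 60 N).
It fails at once if the shut tin or a bystander is moved by more than 20 mm (distance of any of shut_tin, spare_bulb, lamp_carton, terminal_strip, crimper, downlight, tester from where it was at the start of the episode above 0.02 m).
It also fails if it takes over 64 s, if anything falls off the work surface, if the arm or the gripper's body presses on something with over 40 N, if the wrist force passes 120 N, or if a joint passes its speed limit or range.

## Working session

There is one attempt and no reset: what is moved stays moved. The work goes in short steps, Python scripts to look and compute and a tool call to move; the robot and the scene stay as the last step left them, time stands still between calls to the robot, and variables do not carry over. Pictures are saved under pics/ and viewed, and the job is handed in when it is done.

Besides the shell and the picture viewer there is one more tool, called by a JSON object that holds its "op" and its "data", one argument or row to a line. servo_tool: Moves the arm, as the interface text tells. Its arguments: {"type":"object","properties":{"motion":{"type":"array","items":{"type":"number"}},"gripper":{"type":"number"},"force":{"type":"number"}},"required":["motion"]}

```bash
mkdir -p pics
cat > h.py <<'E'
import numpy as np,cv2
from station import ctrl
def cam(n,f=None):
    c=ctrl.camera(n)
    if f: cv2.imwrite('pics/'+f,c['color'][:,:,::-1])
    R=cv2.Rodrigues(np.array(c['rvec'],float))[0]; t=np.array(c['tvec'],float).ravel()
    c['R']=R;c['t']=t
    v,u=np.mgrid[0:480,0:640]; z=c['z_map']
    P=np.stack([(u-c['cx'])/c['fx']*z,(v-c['cy'])/c['fy']*z,z],-1)
    c['P']=(P-t)@R
    c['P'][z==0]=np.nan
    return c
E
python3 - <<'E'
from h import *
for n in('side','top'):
    c=cam(n,n+'1.png'); print(n,-c['R'].T@c['t'],c['R'][2])
    np.savez(n+'1.npz',**{k:c[k] for k in('color','P','z_map','R','t','fx','fy','cx','cy')})
print(ctrl.get_obs())
E
```

```text
side [ 0.43240922 -1.19248226  0.82383984] [ 0.05917479  0.85239237 -0.51954363]
top [ 0.27969523 -0.03477519  1.29181354] [ 0.21565582  0.00133576 -0.97646853]
{'time_s': 0.1, 'qpos': array([-1.34758751e+00,  3.00402816e-01,  1.52148055e+00, -7.72203379e-06,
        1.32070990e+00, -6.66191600e-02]), 'joint_vel': array([-0.00028129, -0.00134678, -0.00194514, -0.00171807, -0.00041702,
       -0.00102243]), 'tau': array([ 7.21216711e-04, -5.32640469e+01, -3.53282046e+01,  7.09713064e-02,
        2.35217315e-02, -7.14627504e-05]), 'ee_pos': array([ 0.15711882, -0.52684805,  0.20496632]), 'eef_rot': array([3.08244869, 1.56979569, 1.80148225]), 'force': array([ 0.1221173 ,  0.47018588, -0.33049661]), 'moment': array([ 0.02276489,  0.00289515, -0.02974512]), 'grip_width': 0.0942815767493111}
```

View pics/side1.png

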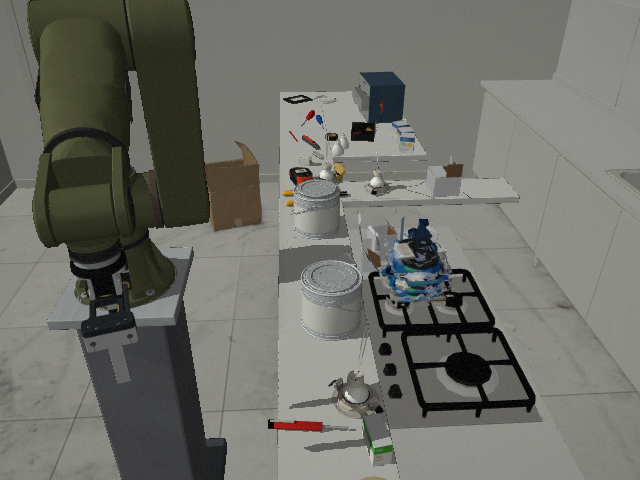

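View pics/top1.png

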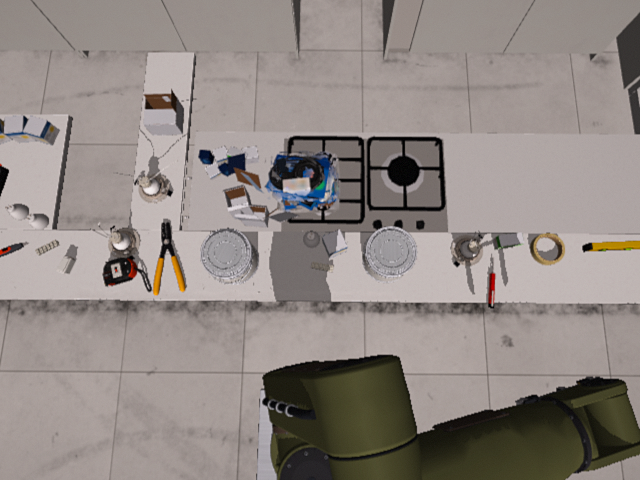

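The top view shows tins at about (228,255) and (390,253); in the side view they are at (317,208) and (332,298). Next I'll compare their lid heights.

Run:
```python
import numpy as np,cv2
t=np.load('top1.npz');s=np.load('side1.npz')
P=t['P']
for n,(u,v) in dict(L=(228,255),R=(390,253)).items():
    Q=P[v-45:v+45,u-45:u+45].reshape(-1,3); Q=Q[Q[:,2]>.1]
    c=np.median(Q,0); print(n,len(Q),c, (Q[:,:2].max(0)+Q[:,:2].min(0))/2,Q[:,2].max())
    c=(np.nanmax(Q,0)+np.nanmin(Q,0))/2
    for a,b in((0,.043),(.046,.058),(.062,.07)):
        r=np.hypot(*(Q[:,:2]-c[:2]).T);m=(r>a)&(r<b);q=Q[m]
        A=np.c_[q[:,:2]-c[:2],np.ones(len(q))];x=np.linalg.lstsq(A,q[:,2],rcond=None)[0];print(a,b,m.sum(),x,np.std(q[:,2]-A@x))
a=cv2.resize(t['color'][205:305,178:278],(400,400),interpolation=2);b=cv2.resize(t['color'][205:305,340:440],(400,400),interpolation=2)
cv2.imwrite('pics/tc.png',np.hstack([a,b])[:,:,::-1])
a=cv2.resize(s['color'][165:265,267:367],(400,400),interpolation=2);b=cv2.resize(s['color'][250:350,282:382],(400,400),interpolation=2)
cv2.imwrite('pics/sc.png',np.hstack([a,b])[:,:,::-1])
```

```text
L 2130 [0.50603597 0.24479508 0.13362021] [0.510695   0.24836847] 0.14292542835820038
0 0.043 789 [ 0.00319585 -0.00549743  0.1343016 ] 0.002164839258501582
0.046 0.058 551 [0.01077283 0.01044568 0.136491  ] 0.003345723025147419
0.062 0.07 495 [0.03145993 0.0432694  0.12558072] 0.0067887457615291085
R 2092 [ 0.51597643 -0.19695419  0.12883345] [ 0.51799821 -0.19599304] 0.13837745746648364
0 0.043 775 [-0.00184444  0.00285297  0.12875957] 0.002262970753741256
0.046 0.058 546 [ 0.00083891 -0.01007339  0.13103701] 0.0025857051785058718
0.062 0.07 445 [ 0.03159558 -0.03084508  0.12538318] 0.006132075676987855
```

View pics/tc.png

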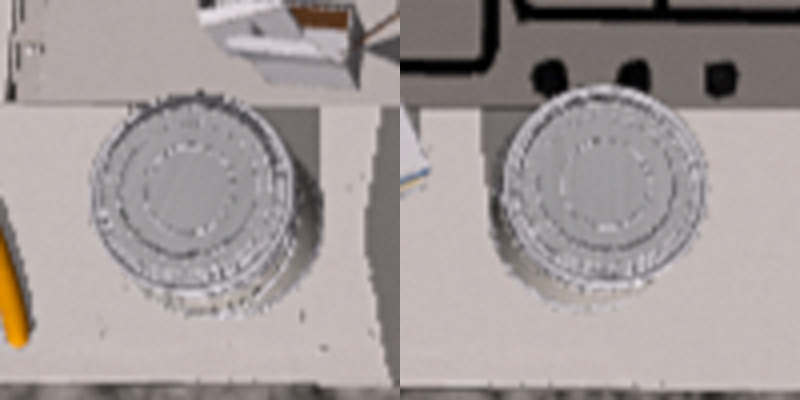

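View pics/sc.png

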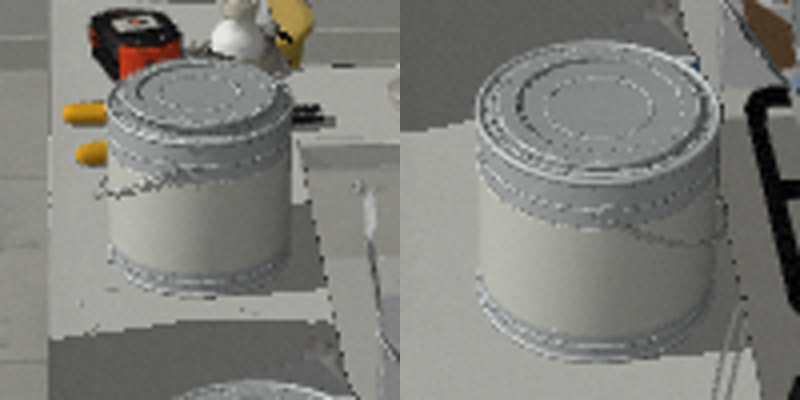

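The left tin (y≈+0.245) is the open one: its lid stands about 5 mm higher. The handle yaw and an accurate centre come next.

Run:
```python
import numpy as np,cv2
from h import *
t=np.load('top1.npz');s=np.load('side1.npz')
# rim-edge centre: top-surface points
for nm,d,(u0,v0) in(('top',t,(228,255)),('side',s,(317,195))):
    P=d['P'];Q=P[v0-50:v0+50,u0-50:u0+50].reshape(-1,3);Q=Q[(Q[:,2]>.122)&(abs(Q[:,1]-.245)<.1)]
    (x,y),r=cv2.minEnclosingCircle(Q[:,:2].astype(np.float32));print(nm,x,y,r,np.percentile(Q[:,0],[1,99]).mean(),np.percentile(Q[:,1],[1,99]).mean())
    # wire-like points: outside r 72, height 40-118
    Q=P[v0-60:v0+90,u0-60:u0+60].reshape(-1,3)
    rr=np.hypot(Q[:,0]-.51,Q[:,1]-.2465);m=(rr>.074)&(rr<.11)&(Q[:,2]>.03)&(Q[:,2]<.125)
    q=Q[m];o=np.argsort(np.arctan2(q[:,1]-.2465,q[:,0]-.51));print(np.c_[np.degrees(np.arctan2(q[:,1]-.2465,q[:,0]-.51)),rr[m],q[:,2]][o][::max(1,len(o)//25)].round(3))
a=cv2.resize(s['color'][170:250,277:357],(800,800)[:2],interpolation=cv2.INTER_CUBIC)[100:700]
cv2.imwrite('pics/sc2.png',a[:,:,::-1])
a=cv2.resize(t['color'][220:300,188:268],(800,800),interpolation=cv2.INTER_CUBIC)[200:800]
cv2.imwrite('pics/tc2.png',a[:,:,::-1])
```

```text
top 0.5102667808532715 0.24858948588371277 0.07005289942026138 0.5093414206119408 0.24814149006992725
[[-1.68956e+02  7.40000e-02  6.10000e-02]
 [ 1.32859e+02  7.40000e-02  6.20000e-02]
 [ 1.33894e+02  7.70000e-02  5.90000e-02]
 [ 1.33985e+02  7.50000e-02  5.20000e-02]
 [ 1.36501e+02  7.70000e-02  5.70000e-02]
 [ 1.39364e+02  7.40000e-02  6.20000e-02]
 [ 1.40547e+02  7.50000e-02  5.30000e-02]
 [ 1.45133e+02  7.50000e-02  6.00000e-02]
 [ 1.46546e+02  7.60000e-02  5.20000e-02]
 [ 1.49198e+02  7.40000e-02  5.60000e-02]
 [ 1.51540e+02  7.50000e-02  5.30000e-02]
 [ 1.53419e+02  7.40000e-02  5.30000e-02]
 [ 1.57151e+02  7.50000e-02  5.60000e-02]
 [ 1.59639e+02  7.40000e-02  5.80000e-02]
 [ 1.65079e+02  7.60000e-02  6.10000e-02]
 [ 1.66112e+02  7.40000e-02  5.60000e-02]
 [ 1.69643e+02  7.40000e-02  6.30000e-02]
 [ 1.75529e+02  7.60000e-02  5.80000e-02]
 [ 1.77517e+02  7.50000e-02  5.80000e-02]
 [ 1.79924e+02  7.50000e-02  5.90000e-02]]
side 0.5176132917404175 0.24267853796482086 0.07204573601484299 0.5154637902336991 0.23853163796579474
[[-1.08946e+02  7.60000e-02  1.17000e-01]
 [-8.49400e+
[... 338 characters left out ...]
  7.40000e-02  9.80000e-02]
 [-4.48220e+01  7.70000e-02  7.20000e-02]
 [-4.31890e+01  7.40000e-02  1.20000e-01]
 [-3.91880e+01  7.50000e-02  9.20000e-02]
 [-3.74800e+01  7.40000e-02  4.00000e-02]
 [-3.53130e+01  7.60000e-02  5.30000e-02]
 [-3.31880e+01  7.50000e-02  3.80000e-02]
 [-3.04590e+01  7.50000e-02  8.70000e-02]
 [-2.88540e+01  7.40000e-02  8.20000e-02]
 [-2.75720e+01  7.40000e-02  4.10000e-02]
 [-2.45930e+01  7.50000e-02  1.03000e-01]
 [-2.36670e+01  7.60000e-02  4.20000e-02]
 [-2.15500e+01  7.40000e-02  6.40000e-02]
 [-1.52800e+01  7.40000e-02  1.20000e-01]
 [-1.41840e+01  7.50000e-02  4.90000e-02]
 [-1.26860e+01  7.50000e-02  7.20000e-02]
 [-9.07900e+00  7.50000e-02  4.90000e-02]]
```

View pics/sc2.png

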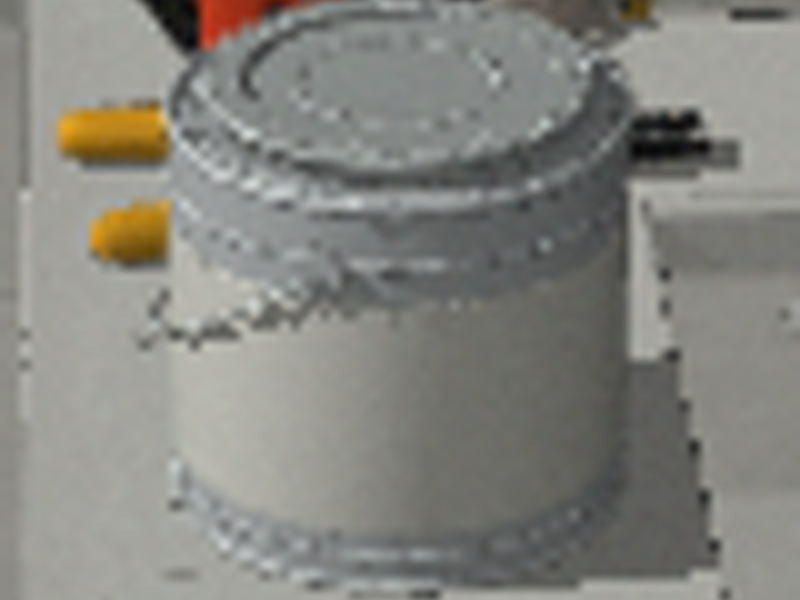

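View pics/tc2.png

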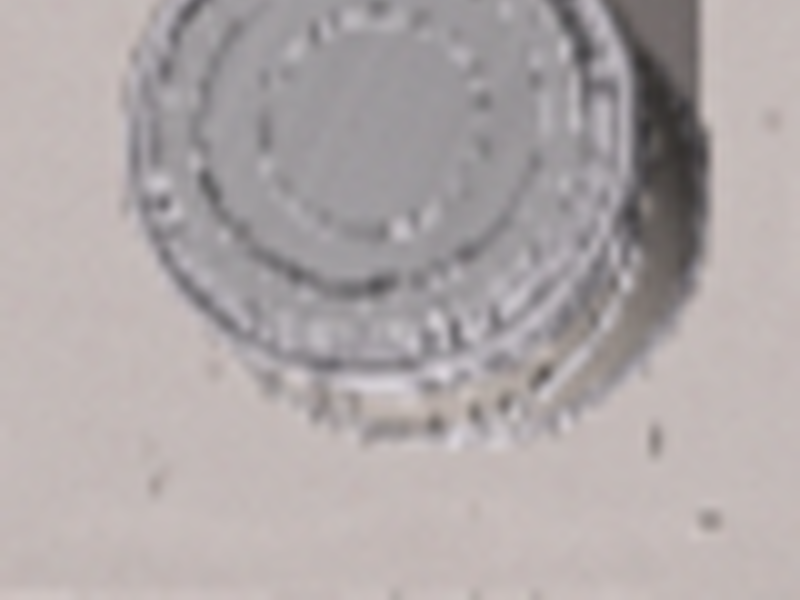

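Run:
```python
import numpy as np,cv2
from h import *
t=np.load('top1.npz');s=np.load('side1.npz')
def ray(d,u,v,z):
    w=d['R'].T@np.array([(u-d['cx'])/d['fx'],(v-d['cy'])/d['fy'],1]);C=-d['R'].T@d['t'];return C+w*(z-C[2])/w[2]
for a in((201,253),(251,253),(226,228.7),(226,277.4),(226,253)):print(a,ray(t,*a,.129))
for a in((293.8,182),(340.2,182),(317,201),(312,196+1.5),(291.5,204)):print(a,ray(s,*a,.129),ray(s,*a,.1))
print(s['fx'],t['fx'])
o=ctrl.get_obs();
R=cv2.Rodrigues(np.zeros(3))[0]
from scipy.spatial.transform import Rotation as Ro
print(Ro.from_euler('xyz',o['eef_rot']).as_matrix().round(3))
```

```text
(201, 253) [0.50910088 0.31353269 0.129     ]
(251, 253) [0.51012381 0.17875405 0.129     ]
(226, 228.7) [0.57719238 0.2500914  0.129     ]
(226, 277.4) [0.44338656 0.24227674 0.129     ]
(226, 253) [0.50961234 0.24614453 0.129     ]
(293.8, 182) [0.45094537 0.3038359  0.129     ] [0.451719   0.36628658 0.1       ]
(340.2, 182) [0.5913643 0.2964451 0.129    ] [0.59799848 0.35858732 0.1       ]
(317, 201) [0.51369229 0.17355163 0.129     ] [0.51708474 0.23056474 0.1       ]
(312, 197.5) [0.50068189 0.19636355 0.129     ] [0.50353133 0.25432874 0.1       ]
(291.5, 204) [0.44133665 0.15892003 0.129     ] [0.44170925 0.21532248 0.1       ]
540.6859872595277 439.7175935919826
[[-0.     0.958  0.286]
 [ 0.001  0.286 -0.958]
 [-1.     0.    -0.001]]
```

{"op": "servo_tool", "data": {
  "motion": [-40,0,0,2,-80,0,0,4,-95,37,-33,6,-95,75,-67,8,-95,112,-100,10,-95,150,-134,12,-95,187,-167,14,-95,224,-200,16,-95,262,-234,16.6,-95,300,-267,16.6,-95,337,-300,16.6,-95,374,-334,16.6,-95,374,-334,16.6],
  "gripper": 0,
  "force": 20
}}

```text
time_s: 1.72
ee_pos: [0.4209, -0.0979, 0.3001]
eef_rot: [-2.176, 1.57, 2.541]
force: [-0.2, -1.0, -0.2]
grip_width: -0.0001
```

{"op": "servo_tool", "data": {
  "motion": [0,6,-50,0,0,12,-100,0,0,18,-150,0,0,24,-200,0,0,30,-250,0,30,36,-310,0,70,40,-351,0,110,40,-351,0,140,40,-351,0,140,40,-351,0,140,40,-351,0]
}}

```text
time_s: 3.1
ee_pos: [0.4608, 0.2506, 0.1619]
eef_rot: [1.967, 1.569, 0.396]
force: [0.0, 0.6, -0.3]
grip_width: 0.0005
```

Run:
```python
from h import *
o=ctrl.get_obs();print(o['ee_pos'],o['force'])
c=cam('side');cv2.imwrite('pics/s3.png',cv2.resize(c['color'][140:260,240:400],(800,600),interpolation=2)[:,:,::-1])
d=cam('top');cv2.imwrite('pics/t3.png',cv2.resize(d['color'][200:320,150:310],(800,600),interpolation=2)[:,:,::-1])
for k in(c,d):
    q=k['R']@o['ee_pos']+k['t'];print(q[0]/q[2]*k['fx']+k['cx'],q[1]/q[2]*k['fy']+k['cy'])
```

```text
[0.46083408 0.25055889 0.16186801] [ 0.00400201  0.63319148 -0.33152211]
297.36563136081725 179.3741952077905
220.29807644763218 268.92086651983425
```

View pics/s3.png

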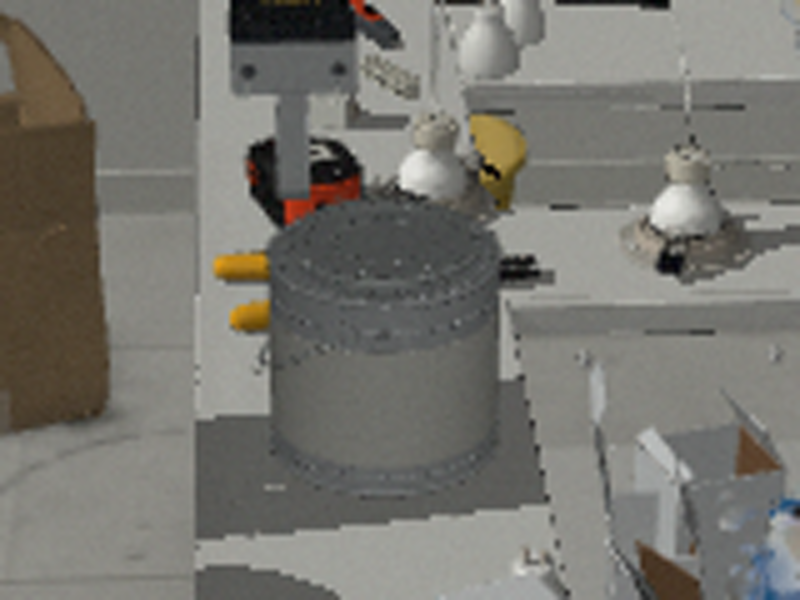

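View pics/t3.png

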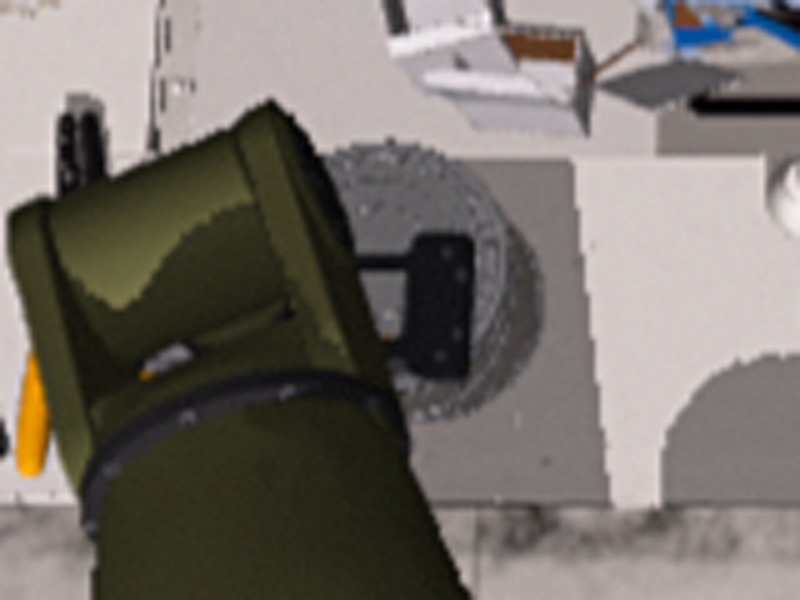

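Run:
```python
from h import *
s=np.load('side1.npz')
def pr(p):
    q=s['R']@np.array(p)+s['t'];return (q[:2]/q[2]*[s['fx'],s['fy']]+[s['cx'],s['cy']]).round(2)
for p in([.4608,.2506,.162],[.513,.246,.129],[.513,.246,.06],[.443,.246,.129],[.583,.246,.129],[.513,.176,.129],[.513,.176,0],[.443,.246,.06],[.583,.246,.06]):print(p,pr(p))
```

```text
[0.4608, 0.2506, 0.162] [297.35 179.33]
[0.513, 0.246, 0.129] [315.33 189.85]
[0.513, 0.246, 0.06] [315.32 210.59]
[0.443, 0.246, 0.129] [291.52 190.4 ]
[0.583, 0.246, 0.129] [339.  189.3]
[0.513, 0.176, 0.129] [316.71 200.61]
[0.513, 0.176, 0] [316.64 239.63]
[0.443, 0.246, 0.06] [292.05 211.18]
[0.583, 0.246, 0.06] [338.48 210.  ]
```

{"op": "servo_tool", "data": {
  "motion": [8,1,-2,0,15,1,-2,0,18,1,-2,0,20,1,-2,0,21,1,-2,0,22,1,-2,0]
}}

```text
time_s: 3.95
ee_pos: [0.4612, 0.2529, 0.1385]
eef_rot: [2.084, 1.571, 0.513]
force: [0.1, 0.1, 0.3]
grip_width: 0.0002
```

{"op": "servo_tool", "data": {
  "motion": [1,0,0,0,2,0,0,0,2,0,0,0]
}}

```text
time_s: 4.32
ee_pos: [0.4611, 0.2529, 0.1367]
eef_rot: [2.194, 1.57, 0.624]
force: [-0.2, -0.1, 3.8]
grip_width: 0.0004
```

{"op": "servo_tool", "data": {
  "motion": [0.5,0,0,0,1,0,0,0,1,0,0,0]
}}

```text
time_s: 4.7
ee_pos: [0.4612, 0.253, 0.1359]
eef_rot: [2.093, 1.57, 0.523]
force: [-2.6, -1.6, 7.3]
grip_width: 0.001
```

{"op": "servo_tool", "data": {
  "motion": [0.5,0,0,0,1,0,0,0,1.5,0,0,0,2,0,0,0,2,0,0,0]
}}

```text
time_s: 5.32
ee_pos: [0.4612, 0.253, 0.1339]
eef_rot: [2.069, 1.57, 0.499]
force: [-2.3, 0.3, 7.2]
grip_width: 0.0004
```

{"op": "servo_tool", "data": {
  "motion": [0.5,0,0,0,1,0,0,0,1.5,0,0,0,2,0,0,0,2,0,0,0]
}}

```text
time_s: 5.95
ee_pos: [0.4612, 0.253, 0.132]
eef_rot: [1.968, 1.57, 0.397]
force: [-3.1, -0.8, 6.9]
grip_width: 0.0005
```

{"op": "servo_tool", "data": {
  "motion": [0.4,0,0,0,0.8,0,0,0,0.8,0,0,0]
}}

```text
time_s: 6.32
ee_pos: [0.4613, 0.253, 0.1315]
eef_rot: [2.047, 1.57, 0.477]
force: [-3.8, -1.3, 10.5]
grip_width: 0.0006
```

```bash
cat > arc.py <<'E'
import sys,numpy as np
a0,a1,n=map(float,sys.argv[1:4]);C=np.array([513.5,246]);r=52.5
a=np.radians(np.linspace(a0,a1,int(n)+1));p=C+r*np.c_[np.cos(a),np.sin(a)]
d=p[1:]-p[0];print(p[0],p[-1]);print([ [0,round(x,1),round(-y,1),0] for x,y in d])
E
python3 arc.py 172 202 12; python3 arc.py 202 247 18;python3 arc.py 247 292 18
```

```text
[461.51092639 253.3065878 ] [464.82284764 226.33315385]
[[0, np.float64(-0.3), np.float64(2.3), 0], [0, np.float64(-0.4), np.float64(4.6), 0], [0, np.float64(-0.5), np.float64(6.8), 0], [0, np.float64(-0.5), np.float64(9.1), 0], [0, np.float64(-0.3), np.float64(11.4), 0], [0, np.float64(-0.1), np.float64(13.7), 0], [0, np.float64(0.2), np.float64(16.0), 0], [0, np.float64(0.6), np.float64(18.2), 0], [0, np.float64(1.2), np.float64(20.5), 0], [0, np.float64(1.8), np.float64(22.7), 0], [0, np.float64(2.5), np.float64(24.8), 0], [0, np.float64(3.3), np.float64(27.0), 0]]
[464.82284764 226.33315385] [492.98661575 197.67349519]
[[0, np.float64(0.9), np.float64(2.1), 0], [0, np.float64(1.9), np.float64(4.2), 0], [0, np.float64(3.0), np.float64(6.2), 0], [0, np.float64(4.2), np.float64(8.2), 0], [0, np.float64(5.4), np.float64(10.1), 0], [0, np.float64(6.7), np.float64(11.9), 0], [0, np.float64(8.2), np.float64(13.7), 0], [0, np.float64(9.7), np.float64(15.5), 0], [0, np.float64(11.2), np.float64(17.1), 0], [0, np.float64(12.9), np.float64(18.7), 0], [0, np.float64(14.6), np.float64(20.3), 
[... 438 characters left out ...]
at64(1.6), 0], [0, np.float64(6.5), np.float64(2.3), 0], [0, np.float64(8.7), np.float64(2.8), 0], [0, np.float64(10.9), np.float64(3.3), 0], [0, np.float64(13.2), np.float64(3.7), 0], [0, np.float64(15.5), np.float64(3.9), 0], [0, np.float64(17.8), np.float64(4.1), 0], [0, np.float64(20.1), np.float64(4.2), 0], [0, np.float64(22.3), np.float64(4.1), 0], [0, np.float64(24.6), np.float64(4.0), 0], [0, np.float64(26.9), np.float64(3.8), 0], [0, np.float64(29.2), np.float64(3.5), 0], [0, np.float64(31.4), np.float64(3.0), 0], [0, np.float64(33.7), np.float64(2.5), 0], [0, np.float64(35.9), np.float64(1.9), 0], [0, np.float64(38.0), np.float64(1.2), 0], [0, np.float64(40.2), np.float64(0.4), 0]]
```

{"op": "servo_tool", "data": {
  "motion": [0.1,-0.3,2.3,0,0.2,-0.4,4.6,0,0.2,-0.5,6.8,0,0.2,-0.5,9.1,0,0.2,-0.3,11.4,0,0.2,-0.1,13.7,0]
}}

```text
time_s: 7.08
ee_pos: [0.4615, 0.24, 0.1313]
eef_rot: [2.353, 1.568, 0.782]
force: [-0.5, 5.1, 6.7]
grip_width: 0.0004
```

{"op": "servo_tool", "data": {
  "motion": [0,0.3,2.3,0,0,0.7,4.5,0,0,1.3,6.8,0,0,1.9,9.0,0,0,2.6,11.1,0,0,3.4,13.3,0,0,4.3,15.4,0,0,5.3,17.5,0,0,6.4,19.5,0]
}}

```text
time_s: 8.2
ee_pos: [0.4676, 0.2204, 0.1311]
eef_rot: [2.582, 1.569, 1.012]
force: [-3.0, 4.2, 6.9]
grip_width: 0.0008
```

{"op": "servo_tool", "data": {
  "motion": [0,1.2,2.0,0,0,2.4,3.9,0,0,3.7,5.7,0,0,5.2,7.5,0,0,6.7,9.3,0,0,8.2,10.9,0,0,9.9,12.5,0,0,11.6,14.1,0,0,13.4,15.5,0,0,15.2,16.9,0,0,17.1,18.2,0,0,19.0,19.4,0,0,21.0,20.5,0,0,23.1,21.5,0,0,25.2,22.5,0]
}}

```text
time_s: 10.07
ee_pos: [0.492, 0.198, 0.1312]
eef_rot: [-2.458, 1.569, 2.255]
force: [-8.9, 3.7, 12.3]
grip_width: 0.0003
```

Run:
```python
from h import *
o=ctrl.get_obs();print(o['ee_pos'],o['force'],o['moment'])
c=cam('side');cv2.imwrite('pics/s4.png',cv2.resize(c['color'][140:260,240:400],(800,600),interpolation=2)[:,:,::-1])
```

```text
[0.49195549 0.19797261 0.13123018] [-8.94139536  3.66582808 12.27028713] [ 0.6471661   1.93826085 -0.00505968]
```

View pics/s4.png

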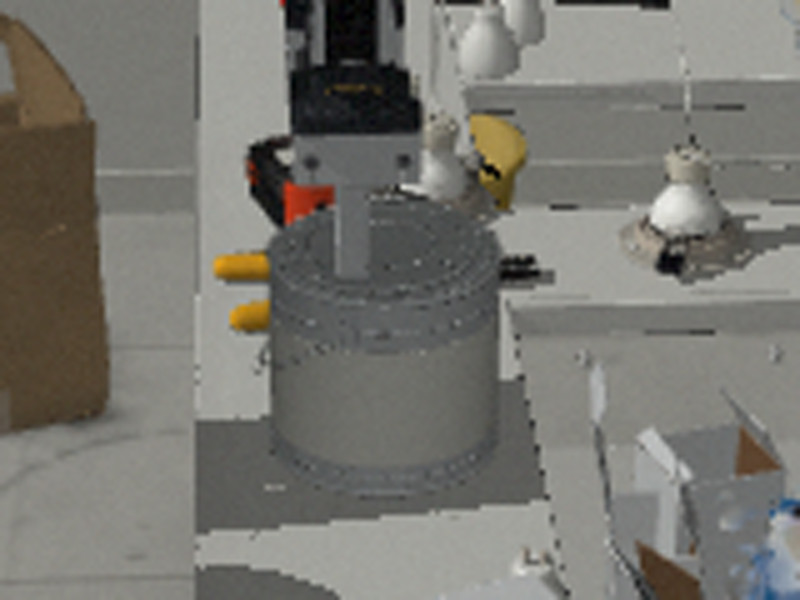

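The picture shows the tip on the rim at about (352,275), with the tin outline unchanged (270–500). I'll continue the arc.

{"op": "servo_tool", "data": {
  "motion": [0,2.1,0.8,0,0,4.3,1.6,0,0,6.5,2.3,0,0,8.7,2.8,0,0,10.9,3.3,0,0,13.2,3.7,0,0,15.5,3.9,0,0,17.8,4.1,0,0,20.1,4.2,0]
}}

```text
time_s: 11.25
ee_pos: [0.512, 0.1931, 0.1309]
eef_rot: [-1.585, 1.569, 3.128]
force: [-10.5, -1.0, 10.2]
grip_width: 0.0007
```

```bash
sed -i 's/print(\[ \[0.*/print([ [0,float(round(x,1)),float(round(-y,1)),0] for x,y in d])/' arc.py; python3 arc.py 292 337 18; python3 arc.py 337 382 18
```

```text
[533.16684615 197.32284764] [561.82650481 225.48661575]
[[0, 2.1, -0.9, 0], [0, 4.2, -1.9, 0], [0, 6.2, -3.0, 0], [0, 8.2, -4.2, 0], [0, 10.1, -5.4, 0], [0, 11.9, -6.7, 0], [0, 13.7, -8.2, 0], [0, 15.5, -9.7, 0], [0, 17.1, -11.2, 0], [0, 18.7, -12.9, 0], [0, 20.3, -14.6, 0], [0, 21.7, -16.4, 0], [0, 23.1, -18.2, 0], [0, 24.4, -20.1, 0], [0, 25.6, -22.0, 0], [0, 26.7, -24.0, 0], [0, 27.7, -26.1, 0], [0, 28.7, -28.2, 0]]
[561.82650481 225.48661575] [562.17715236 265.66684615]
[[0, 0.8, -2.1, 0], [0, 1.6, -4.3, 0], [0, 2.3, -6.5, 0], [0, 2.8, -8.7, 0], [0, 3.3, -10.9, 0], [0, 3.7, -13.2, 0], [0, 3.9, -15.5, 0], [0, 4.1, -17.8, 0], [0, 4.2, -20.1, 0], [0, 4.1, -22.3, 0], [0, 4.0, -24.6, 0], [0, 3.8, -26.9, 0], [0, 3.5, -29.2, 0], [0, 3.0, -31.4, 0], [0, 2.5, -33.7, 0], [0, 1.9, -35.9, 0], [0, 1.2, -38.0, 0], [0, 0.4, -40.2, 0]]
```

{"op": "servo_tool", "data": {
  "motion": [0,2.2,-0.1,0,0,4.5,-0.2,0,0,6.8,-0.4,0,0,9.1,-0.7,0,0,11.3,-1.2,0,0,13.6,-1.7,0,0,15.8,-2.3,0,0,17.9,-3.0,0,0,20.1,-3.8,0]
}}

```text
time_s: 12.38
ee_pos: [0.5322, 0.1964, 0.131]
eef_rot: [-1.056, 1.569, -2.627]
force: [-10.1, -4.6, 11.2]
grip_width: 0.0006
```

{"op": "servo_tool", "data": {
  "motion": [0,2.1,-0.9,0,0,4.2,-1.9,0,0,6.2,-3.0,0,0,8.2,-4.2,0,0,10.1,-5.4,0,0,11.9,-6.7,0,0,13.7,-8.2,0,0,15.5,-9.7,0,0,17.1,-11.2,0]
}}

```text
time_s: 13.5
ee_pos: [0.5496, 0.2071, 0.1312]
eef_rot: [-0.493, 1.569, -2.064]
force: [-8.7, -8.5, 13.6]
grip_width: 0.0009
```

{"op": "servo_tool", "data": {
  "motion": [0,1.6,-1.7,0,0,3.2,-3.4,0,0,4.6,-5.2,0,0,6.0,-7.0,0,0,7.3,-8.9,0,0,8.5,-10.8,0,0,9.6,-12.8,0,0,10.6,-14.9,0,0,11.6,-17.0,0]
}}

```text
time_s: 14.62
ee_pos: [0.5618, 0.2238, 0.1315]
eef_rot: [0.276, 1.569, -1.296]
force: [-4.8, -10.4, 13.8]
grip_width: 0.0004
```

{"op": "servo_tool", "data": {
  "motion": [0,0.8,-2.1,0,0,1.6,-4.3,0,0,2.3,-6.5,0,0,2.8,-8.7,0,0,3.3,-10.9,0,0,3.7,-13.2,0,0,3.9,-15.5,0,0,4.1,-17.8,0,0,4.2,-20.1,0]
}}

```text
time_s: 15.75
ee_pos: [0.5666, 0.2439, 0.1318]
eef_rot: [0.96, 1.568, -0.611]
force: [-0.4, -9.8, 13.1]
grip_width: 0.0005
```

```bash
python3 arc.py 22 67 18; python3 arc.py 67 112 18;python3 arc.py 112 157 18;python3 arc.py 157 193 14
python3 - <<'E'
from h import *
o=ctrl.get_obs();print(o['ee_pos'],o['force'],o['moment'])
c=cam('side');cv2.imwrite('pics/s5.png',cv2.resize(c['color'][140:260,240:400],(800,600),interpolation=2)[:,:,::-1])
E
```

```text
[562.17715236 265.66684615] [534.01338425 294.32650481]
[[0, -0.9, -2.1, 0], [0, -1.9, -4.2, 0], [0, -3.0, -6.2, 0], [0, -4.2, -8.2, 0], [0, -5.4, -10.1, 0], [0, -6.7, -11.9, 0], [0, -8.2, -13.7, 0], [0, -9.7, -15.5, 0], [0, -11.2, -17.1, 0], [0, -12.9, -18.7, 0], [0, -14.6, -20.3, 0], [0, -16.4, -21.7, 0], [0, -18.2, -23.1, 0], [0, -20.1, -24.4, 0], [0, -22.0, -25.6, 0], [0, -24.0, -26.7, 0], [0, -26.1, -27.7, 0], [0, -28.2, -28.7, 0]]
[534.01338425 294.32650481] [493.83315385 294.67715236]
[[0, -2.1, -0.8, 0], [0, -4.3, -1.6, 0], [0, -6.5, -2.3, 0], [0, -8.7, -2.8, 0], [0, -10.9, -3.3, 0], [0, -13.2, -3.7, 0], [0, -15.5, -3.9, 0], [0, -17.8, -4.1, 0], [0, -20.1, -4.2, 0], [0, -22.3, -4.1, 0], [0, -24.6, -4.0, 0], [0, -26.9, -3.8, 0], [0, -29.2, -3.5, 0], [0, -31.4, -3.0, 0], [0, -33.7, -2.5, 0], [0, -35.9, -1.9, 0], [0, -38.0, -1.2, 0], [0, -40.2, -0.4, 0]]
[493.83315385 294.67715236] [465.17349519 266.51338425]
[[0, -2.1, 0.9, 0], [0, -4.2, 1.9, 0], [0, -6.2, 3.0, 0], [0, -8.2, 4.2, 0], [0, -10.1, 5.4, 0], [0, -11.9, 6.7, 0], [0, -13.7, 8.2, 0], [0, -15.5, 9.7, 0], [0, -17.1, 11.2, 0], [0, -18.7, 12.9, 0], [0, -20.3, 14.6, 0], [0, -21.7, 16.4, 0], [0, -23.1, 18.2, 0], [0, -24.4, 20.1, 0], [0, -25.6, 22.0, 0], [0, -26.7, 24.0, 0], [0, -27.7, 26.1, 0], [0, -28.7, 28.2, 0]]
[465.17349519 266.51338425] [462.3455716  234.19006965]
[[0, -0.9, 2.2, 0], [0, -1.6, 4.4, 0], [0, -2.3, 6.7, 0], [0, -2.9, 9.0, 0], [0, -3.4, 11.3, 0], [0, -3.7, 13.6, 0], [0, -4.0, 15.9, 0], [0, -4.1, 18.3, 0], [0, -4.2, 20.6, 0], [0, -4.1, 23.0, 0], [0, -4.0, 25.3, 0], [0, -3.7, 27.7, 0], [0, -3.3, 30.0, 0], [0, -2.8, 32.3, 0]]
[0.56661325 0.24387286 0.13181223] [-0.35481609 -9.78296912 13.0624711 ] [-2.03701245  0.15023453  0.02971495]
```

View pics/s5.png

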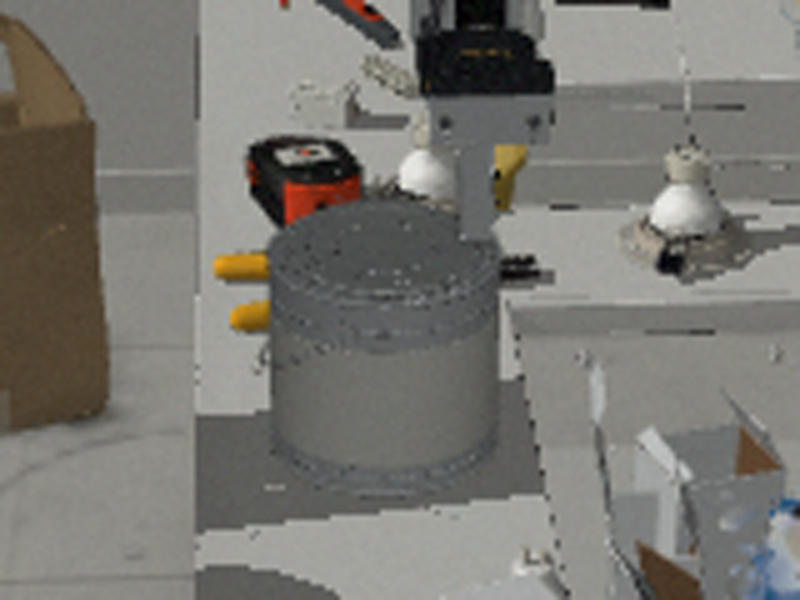

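The tip is on the far rim, about (475,235). I'll press a little more here, since z reads 0.1318.

{"op": "servo_tool", "data": {
  "motion": [0.4,0,0,0,0.8,0,0,0,0.8,0,0,0]
}}

```text
time_s: 16.18
ee_pos: [0.5667, 0.2441, 0.1312]
eef_rot: [1.201, 1.568, -0.37]
force: [-0.8, -8.4, 13.9]
grip_width: 0.0002
```

{"op": "servo_tool", "data": {
  "motion": [0.4,0,0,0,0.7,0,0,0,0.7,0,0,0]
}}

```text
time_s: 16.55
ee_pos: [0.5667, 0.2442, 0.1309]
eef_rot: [1.27, 1.568, -0.301]
force: [-1.4, -8.1, 16.9]
grip_width: 0.0003
```

{"op": "servo_tool", "data": {
  "motion": [0,-0.1,-2.2,0,0,-0.2,-4.5,0,0,-0.4,-6.8,0,0,-0.7,-9.1,0,0,-1.2,-11.3,0,0,-1.7,-13.6,0,0,-2.3,-15.8,0,0,-3.0,-17.9,0,0,-3.8,-20.1,0]
}}

```text
time_s: 17.68
ee_pos: [0.5634, 0.2642, 0.1307]
eef_rot: [1.379, 1.567, -0.192]
force: [3.0, -8.3, 12.4]
grip_width: 0.0001
```

{"op": "servo_tool", "data": {
  "motion": [0,-0.9,-2.1,0,0,-1.9,-4.2,0,0,-3.0,-6.2,0,0,-4.2,-8.2,0,0,-5.4,-10.1,0,0,-6.7,-11.9,0,0,-8.2,-13.7,0,0,-9.7,-15.5,0,0,-11.2,-17.1,0]
}}

```text
time_s: 18.8
ee_pos: [0.5524, 0.2817, 0.1306]
eef_rot: [1.572, 1.566, 0.0]
force: [5.2, -6.0, 10.6]
grip_width: 0.0007
```

{"op": "servo_tool", "data": {
  "motion": [0,-1.7,-1.6,0,0,-3.4,-3.2,0,0,-5.2,-4.6,0,0,-7.0,-6.0,0,0,-8.9,-7.3,0,0,-10.8,-8.5,0,0,-12.8,-9.6,0,0,-14.9,-10.6,0,0,-17.0,-11.6,0]
}}

```text
time_s: 19.92
ee_pos: [0.5356, 0.2937, 0.1307]
eef_rot: [1.737, 1.565, 0.166]
force: [6.6, -2.8, 9.9]
grip_width: 0.0005
```

{"op": "servo_tool", "data": {
  "motion": [0,-2.1,-0.8,0,0,-4.3,-1.6,0,0,-6.5,-2.3,0,0,-8.7,-2.8,0,0,-10.9,-3.3,0,0,-13.2,-3.7,0,0,-15.5,-3.9,0,0,-17.8,-4.1,0,0,-20.1,-4.2,0]
}}

```text
time_s: 21.05
ee_pos: [0.5155, 0.2984, 0.1307]
eef_rot: [1.884, 1.565, 0.313]
force: [7.6, 0.6, 9.4]
grip_width: 0.0006
```

{"op": "servo_tool", "data": {
  "motion": [0,-2.2,0.1,0,0,-4.5,0.2,0,0,-6.8,0.4,0,0,-9.1,0.7,0,0,-11.3,1.2,0,0,-13.6,1.7,0,0,-15.8,2.3,0,0,-17.9,3.0,0,0,-20.1,3.8,0]
}}

```text
time_s: 22.18
ee_pos: [0.4954, 0.2951, 0.1308]
eef_rot: [2.017, 1.564, 0.447]
force: [8.1, 2.9, 9.8]
grip_width: 0.0002
```

{"op": "servo_tool", "data": {
  "motion": [0,-2.1,0.9,0,0,-4.2,1.9,0,0,-6.2,3.0,0,0,-8.2,4.2,0,0,-10.1,5.4,0,0,-11.9,6.7,0,0,-13.7,8.2,0,0,-15.5,9.7,0,0,-17.1,11.2,0]
}}

```text
time_s: 23.3
ee_pos: [0.4782, 0.2843, 0.1309]
eef_rot: [2.126, 1.564, 0.555]
force: [5.7, 6.0, 10.5]
grip_width: 0.0006
```

{"op": "servo_tool", "data": {
  "motion": [0,-1.6,1.7,0,0,-3.2,3.4,0,0,-4.6,5.2,0,0,-6.0,7.0,0,0,-7.3,8.9,0,0,-8.5,10.8,0,0,-9.6,12.8,0,0,-10.6,14.9,0,0,-11.6,17.0,0]
}}

```text
time_s: 24.42
ee_pos: [0.4662, 0.2674, 0.1306]
eef_rot: [2.212, 1.565, 0.642]
force: [3.3, 7.1, 10.3]
grip_width: 0.0004
```

{"op": "servo_tool", "data": {
  "motion": [0,-0.9,2.2,0,0,-1.6,4.4,0,0,-2.3,6.7,0,0,-2.9,9.0,0,0,-3.4,11.3,0,0,-3.7,13.6,0,0,-4.0,15.9,0,0,-4.1,18.3,0,0,-4.2,20.6,0,0,-4.1,23.0,0,0,-4.1,23.0,0]
}}

```text
time_s: 25.8
ee_pos: [0.4617, 0.2444, 0.1305]
eef_rot: [2.307, 1.566, 0.736]
force: [0.6, 7.5, 11.2]
grip_width: 0.0006
```

{"op": "servo_tool", "data": {
  "motion": [0.4,0,0,0,0.8,0,0,0,1.2,0,0,0,1.2,0,0,0]
}}

```text
time_s: 26.3
ee_pos: [0.4618, 0.2445, 0.1304]
eef_rot: [2.234, 1.565, 0.664]
force: [-5.2, 4.3, 23.2]
grip_width: 0.0004
```

It's firmly home here: 12 N more moved it only 0.1 mm. Next I'll lift off, back away and check.

{"op": "servo_tool", "data": {
  "motion": [-5,0,0,0,-30,0,0,0,-70,0,0,0,-120,0,30,0,-150,0,80,0,-150,0,140,0,-150,0,200,0,-150,0,250,0,-150,0,300,0,-150,0,350,0,-150,0,350,0,-150,0,350,0]
}}

```text
time_s: 27.8
ee_pos: [0.4606, -0.1066, 0.2776]
eef_rot: [-2.104, 1.57, 2.608]
force: [-0.2, 0.0, 0.1]
grip_width: 0.0005
```

Run:
```python
from h import *
o=ctrl.get_obs();print(o['ee_pos'],o['force'],o['time_s'])
t=cam('top','top6.png');c=cam('side')
cv2.imwrite('pics/s6.png',cv2.resize(c['color'][140:260,240:400],(800,600),interpolation=2)[:,:,::-1])
old=np.load('top1.npz')
for nm,P in(('old',old['P']),('new',t['P'])):
  for n,ce in dict(L=(.512,.246),R=(.518,-.196)).items():
    Q=P.reshape(-1,3);r=np.hypot(Q[:,0]-ce[0],Q[:,1]-ce[1])
    for a,b in((0,.042),(.047,.057)):
        m=(r>a)&(r<b)&(Q[:,2]>.11);q=Q[m];A=np.c_[q[:,:2]-ce,np.ones(len(q))];x=np.linalg.lstsq(A,q[:,2],rcond=None)[0];print(nm,n,a,b,m.sum(),x.round(4),np.median(q[:,2]).round(4))
```

```text
[ 0.46062529 -0.10659708  0.27755377] [-1.52655789e-01  1.37857931e-04  1.03692762e-01] 27.8
old L 0 0.042 754 [ 0.0026 -0.0064  0.1343] 0.1343
old L 0.047 0.057 464 [0.0015 0.0239 0.136 ] 0.1368
old R 0 0.042 740 [-0.0019  0.0032  0.1288] 0.1287
old R 0.047 0.057 462 [-0.0002 -0.0104  0.1312] 0.1315
new L 0 0.042 746 [ 0.003  -0.0051  0.1284] 0.1284
new L 0.047 0.057 457 [-0.0071  0.0057  0.1307] 0.1309
new R 0 0.042 7 [0.0848 1.0135 0.4171] 0.4172
new R 0.047 0.057 86 [0.9939 3.7243 0.3298] 0.1327
```

View pics/s6.png

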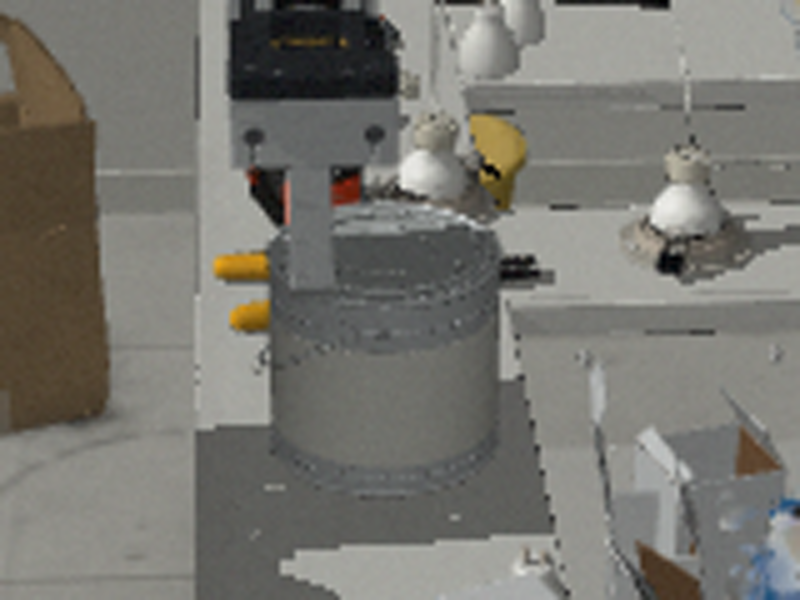

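View pics/top6.png

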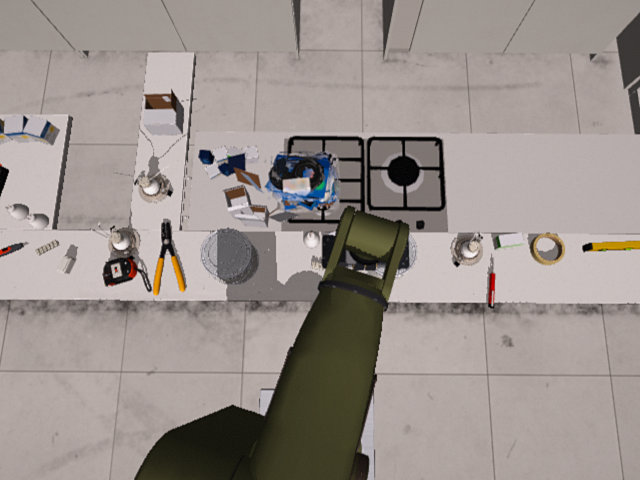

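```bash
python3 -c "
from station import ctrl
print(ctrl.hand_in())"
```

```text
the job is handed in; nothing more can be done
None
```

I pressed the lid of the left-hand tin home and handed the job in at about 28 s. `hand_in` gave no verdict.

**What I did:** The tin to close was the left one, at about x 0.513, y 0.246. With closed fingertips I started on the handle's side and pressed the rim there down. I then went once right round by the right, far and left sides and back to the start. The vertical force was about 7–17 N at each reading, with one 23 N test press at the end, after which I lifted off and backed away.

**Last checks:**
- **Lid height:** from the top camera's depth, the lid's middle went from 134.3 mm to 128.4 mm; the shut tin's read 128.7 mm at the start. The rim reads about 131 mm.
- **Level:** the rim's fitted tilt is under 0.01 rad.
- **Seating:** 12 N more at the start point moved the lid only 0.1 mm.
- **Tin and contact:** the tin's outline in the side view did not move, and the tool force is about zero once clear.

**Uncertain points:**
- **Tin centre:** the two cameras disagreed by 5–8 mm at first. After a check against the fingertip I used a value between them.
- **Handle direction:** I judged it by eye as roughly the −x side, so the start and end points could be some degrees off.
- **Far side:** it needed about 1 mm of extra pressing during the round. I kept that depth for the way back, so the right side was pressed slightly less deep than the left.
- **Shut tin:** the arm blocked the last view of it, so I did not re-measure it. I kept well above it throughout.

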